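# Ring-gauge two centrifuge sleeves and reject the swollen one

### The arm

A 6-joint arm with a two-finger parallel gripper is mounted at the origin on the work surface; the furniture and walls round the work are solid. World frame = base frame: x ahead of the robot, y to its left, z up, the work surface at z = 0. Lengths are in m, angles in degrees, forces in N, time in s.
With the tool pointing down it reaches from about 0.375 to 0.9 m from the base axis. Payload 3.1 kg.
Tool frame: the origin (TCP) lies midway between the tips of the shut fingers; the grasp point (between the pads) lies 19 mm behind it; z points along the fingers, y is the line along which they close (so a half turn about z gives the same grasp; the last joint's range is limited). The gripper opens to 87 mm and grips with 3 to 60 N. Pads are 19 mm wide; open, the fingers measure 117 mm over their backs; the gripper's body (75 mm by 190 mm) begins 51 mm behind the grasp point.
Start: joints at [66.091, 30.224, 82.088, -0, 67.689, -10.227], TCP at [0.148, 0.607, 0.223] pointing down, gripper open.
Joint ranges: [-176.69, 176.69], [-43.24, 126.21], [12.49, 139.97], [-82, 262], [0, 151.66], [-163.58, 163.58]. Speed limits (degrees/s): [159.86, 159.86, 180, 180, 180, 180].

### API

Orientations are given as a 3x3 rotation matrix whose columns are the frame's x, y, z axes.
In Python, from rig import read_state, optics, bot gives the robot as it stands. The module is installed in compiled form; this text tells all that it offers.
- The arm moves only by the tool send_rows, never from a script. Its argument "commands" is a list of rows, each a list of 7 numbers: the turn, a rotation vector about the tool's x, y, z in units of 5 degrees (1.0 is 5 degrees), then the shift along the tool's x, y, z in units of 30 mm (1.0 is 30 mm), then the opening, from 0 (shut) to 1 (fully open). In form: [[rx, ry, rz, tx, ty, tz, gripper], ...]. A call has 1 to 20 rows; each row is the pose to reach, as a shift and turn from the pose commanded when the call began, along the tool's axes at that moment; what a row does not reach only later rows make up. A row lasts 1/12 s, in which the tool goes at most 41.7 mm and 7.16 degrees, less where a joint would pass 70% of its speed; a pose out of reach is approached as far as the arm can. A call with a gripper value outside its range is refused whole. The fingers move at their own pace and stop on an object; the grip force is fixed at half the most. Time passes only in rows, so rows that repeat a pose let the fingers close. It gives the time, the measured TCP pose, the force, the opening and the grip force at its end, in the units of the state.
- read_state(): the state, without advancing time (a new reading comes with each control period).
- optics.capture(name): name is "side" or "top"; returns a dict with "image" (400x640x3 uint8, blue, green, red), "intrinsics" (3x3 intrinsics, pixels), "k1" (the pictures are not rectified: a ray, as slopes to the right and down, at radius r is drawn at 1 + k1 r^2 times it, then the intrinsics apply), "extrinsics" (4x4, takes a point from world to camera coordinates). Camera axes: x right, y down, z forward; pixel columns grow to the right and rows downward; lengths in m; the calibration is good to about 2 mm. A picture is of the moment at which its call begins. There is no depth.
- bot.hand_in(): hands the job in; it is judged then, once.
The state is a dict: "time_s": time; "joint_positions": joint angles; "qvel": joint speeds; "tau": joint torques, N m; "position": TCP position; "tcp_rot": TCP orientation; "force": force on the tool from outside, world axes, zero at the start; "moment": the same for the moment, N m; "opening": opening from 0.0 (shut) to 1.0 (fully open); "grasp_force": force on a finger pad.
Only numpy, scipy, OpenCV 4.12 (cv2) and the standard library are available. Lean on these libraries where they do the work, as an engineer would, in place of code of your own. Each camera call takes 0.05 s, during which the arm holds its last target. There are 200 camera calls.

### The job

Try both centrifuge sleeves in the two-lane gauge first: push each one along its cradle towards the steel plates, so that the one that fits slides through both bores fully home against the end stop, while the one that does not fit is brought up against the first plate. Then lift the one that would not go through out of its cradle and lay it down, not drop it, lying flat in the low white reject tray, and leave the good one home in the gauge. Do not disturb the specimen cup or the test-strip bottle.

Things in the scene. Friction and masses are not known exactly. Their poses are not given: they have to be found in the camera images.
- gauge: Fixed two-lane ring gauge: aluminium base 260 x 190 x 12 mm, two white V cradles, two upright steel plates with one bore per lane, an end stop. Origin: centre of its underside, on the worktop. Own x is the pushing direction along both cradles, z up. Cradle lines at own y +50 and -50 mm, x -129 to +114; V 90 degrees, 39 mm wide at its top edges, which are 33 mm above the worktop.
- bore_a (a point): Centre of the first plate's bore in the lane at gauge y +50 mm, on the plate's entry face (gauge x 35 mm), 42 mm above the worktop. Bores are 44 mm across. Both plates are 8 mm thick, 190 mm wide, top edge 80 mm above the worktop.
- bore_b (a point): The same point in the lane at gauge y -50 mm. A sleeve that does not fit stops here with its mouth at the entry face: its origin at gauge x -20 mm, 46 mm above the worktop.
- stop_a (a point): Rubber pad of the end stop, lane at gauge y +50 mm: gauge x 115 mm, 42 mm up (stop top 62 mm). The second plate's entry face is at gauge x 80 mm. A sleeve that fits comes home here through both plates: its origin at gauge x 60 mm, 42 mm up.
- stop_b (a point): The same point on the end stop in the lane at gauge y -50 mm.
- sleeve_1: Grey plastic centrifuge sleeve, cylinder 110 mm long. One of the two sleeves is 40 mm across and fits the 44 mm bores, the other is 45 mm and does not; which is which, and in which lane, is not told: try them. Origin mid-length on its axis; own x along it, from the flat foot (-x, pushed here) to the dark mouth (+x, facing the plates). May roll about x.
- sleeve_2: Grey plastic centrifuge sleeve, cylinder 110 mm long. One of the two sleeves is 40 mm across and fits the 44 mm bores, the other is 45 mm and does not; which is which, and in which lane, is not told: try them. Origin mid-length on its axis; own x along it, from the flat foot (-x, pushed here) to the dark mouth (+x, facing the plates). May roll about x.
- reject_tray: Low white open reject tray, fixed, 180 (own x) x 115 (own y) x 28 mm outside, walls and floor 5 mm. Origin at the centre of its underside on the worktop.
- specimen_0: White specimen cup with white screw lid, 60 mm across, 68 mm tall; a bystander, loose. Origin at the centre of its underside.
- strip_bottle: White test-strip bottle with black cap, 45 mm across, 108 mm tall; a bystander, loose. Origin at the centre of its underside.

How it is judged:
By the outcome, as a careful person would: the job done as asked, in the order asked, and still so for the second after the job is handed in, with the robot touching nothing.
It also fails if it takes over 56 s, if anything falls off the work surface, if the arm or the gripper's body presses on something with over 40 N, if the wrist force passes 120 N, or if a joint passes its speed limit or range.

## Working session

There is one attempt and no reset: what is moved stays moved. The work goes in short steps, Python scripts to look and compute and a tool call to move; the robot and the scene stay as the last step left them, time stands still between calls to the robot, and variables do not carry over. Pictures are saved under pics/ and viewed, at most 10 in all, crops included, and the job is handed in when it is done.

Besides the shell and the picture viewer there is one more tool, called after "Call:" as name(argument=value, ...) on one line, values as JSON. send_rows: Moves the arm, as the interface text tells. Its arguments: {"type":"object","properties":{"commands":{"type":"array","items":{"type":"array","items":{"type":"number"}}}},"required":["commands"]}

```bash
mkdir -p pics
python3 - <<'E'
from rig import read_state, optics
import cv2,numpy as np
for n in("top","side"):
    c=optics.capture(n);cv2.imwrite(f"pics/{n}0.png",c["image"]);print(n,c["intrinsics"].tolist(),c["k1"],np.round(c["extrinsics"],4).tolist())
s=read_state();print(s["time_s"],s["position"],s["tcp_rot"],s["opening"])
E
```

```text
top [[372.6976381623182, 0.0, 319.0229200122659], [0.0, 372.6976381623182, 204.07306734209286], [0.0, 0.0, 1.0]] -0.08200614870445745 [[0.0124, -0.9999, 0.001, 0.0325], [-0.9834, -0.0124, -0.1811, 0.4466], [0.1811, 0.0012, -0.9835, 0.8581], [0.0, 0.0, 0.0, 1.0]]
side [[463.0219584552695, 0.0, 322.2782575970865], [0.0, 463.0219584552695, 202.77071700806255], [0.0, 0.0, 1.0]] -0.04355017164953147 [[0.9057, -0.4238, -0.0028, -0.3875], [-0.2353, -0.4972, -0.8351, 0.1584], [0.3526, 0.7571, -0.5501, 1.0609], [0.0, 0.0, 0.0, 1.0]]
0.1 [0.14752064 0.60666941 0.22168051] [[-9.71638142e-01  2.36471429e-01 -7.64419853e-04]
 [ 2.36472448e-01  9.71636550e-01 -1.78763980e-03]
 [ 3.20012531e-04 -1.91770325e-03 -9.99998110e-01]] 1.000897646459439
```

View pics/top0.png

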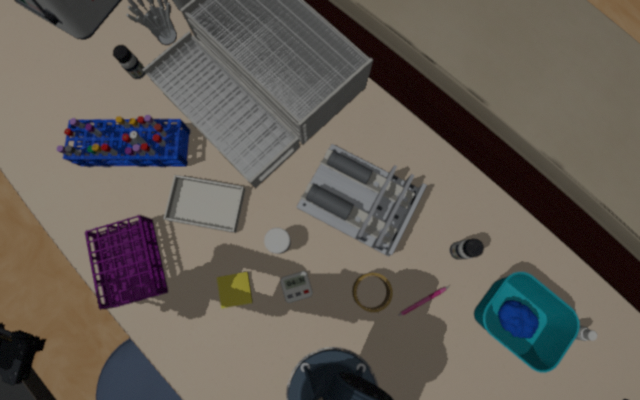

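View pics/side0.png

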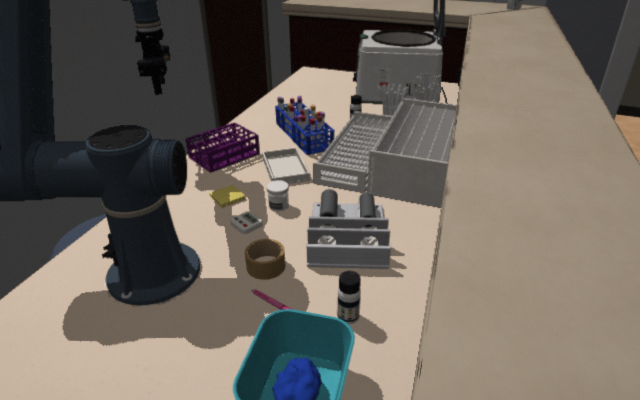

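The top view shows the gauge at about (362,198), sleeves at (332,202) and (352,166), tray at (208,203), cup at (277,240) and strip bottle at (467,248). The side view shows the gauge at about (348,235), with the rack behind the sleeves' feet. I'll zoom in on the gauge and tray.

Run:
```python
import cv2,numpy as np
a=cv2.imread("pics/top0.png")[120:270,150:450]
a=cv2.resize(a,None,fx=2.6,fy=2.6,interpolation=cv2.INTER_CUBIC)
cv2.imwrite("pics/topz.png",a)
b=cv2.imread("pics/side0.png")[90:280,240:420]
cv2.imwrite("pics/sidez.png",cv2.resize(b,None,fx=3.1,fy=3.1,interpolation=cv2.INTER_CUBIC))
```

```text
(no output)
```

View pics/topz.png

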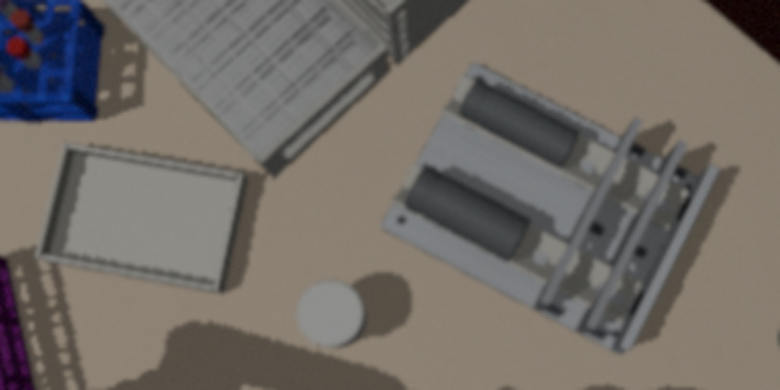

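View pics/sidez.png

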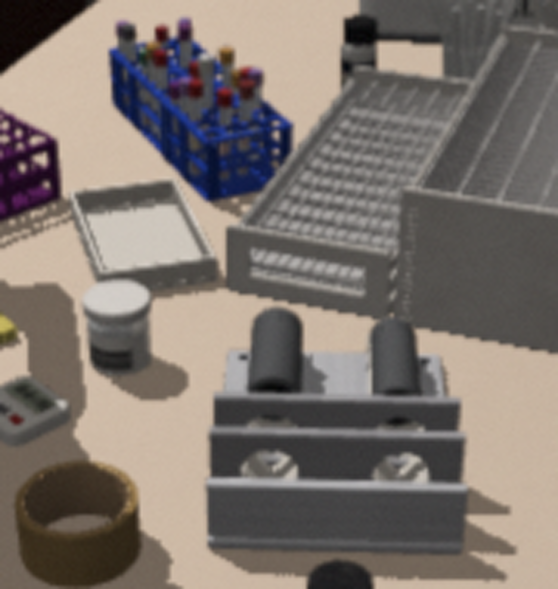

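The crops give usable pixels in top-crop coordinates:
- **Base left corners:** (385,228) and (475,68).
- **First plate top:** (637,122) to (545,305).
- **Stop top:** (715,168) to (625,347).
- **Tray rim corners:** (68,148), (245,175), (222,290), (40,257).

The near sleeve looks fatter. Next I'll cast rays.

```bash
cat > h.py <<'E'
import numpy as np,cv2
from rig import read_state, optics
def cast(c,px,z):
    K=c["intrinsics"];E=np.array(c["extrinsics"])
    px=np.array(px,float).reshape(-1,2)
    s=cv2.undistortPoints(px[:,None],np.array(K),np.array([c["k1"],0,0,0.]))[:,0]
    R,t=E[:3,:3],E[:3,3];o=-R.T@t
    d=np.c_[s,np.ones(len(s))]@R
    return o+d*((z-o[2])/d[:,2])[:,None]
def sleeve_rects(img,roi):
    x0,y0,x1,y1=roi
    g=cv2.cvtColor(img,cv2.COLOR_BGR2GRAY)[y0:y1,x0:x1]
    return g
E
python3 - <<'E'
from h import *
c=optics.capture("top");z=lambda p:np.array(p)/2.6+[150,120]-.3
for nm,p,h in [("base",[(385,228),(475,68)],.012),("plate",[(637,122),(545,305)],.080),("stop",[(715,168),(625,347)],.062),("tray",[(68,148),(245,175),(222,290),(40,257)],.028),("cup",[(330,313)],.068)]:
    print(nm,np.round(cast(c,z(p),h)[:,:2],4).tolist())
print("rackcorner z0",cast(c,z([(272,175),(385,55),(400,60)]),0.04).round(3).tolist())
g=cv2.cvtColor(c["image"],cv2.COLOR_BGR2GRAY)
g=cv2.resize(g,None,fx=4,fy=4,interpolation=cv2.INTER_CUBIC)
m=((g<85)*255).astype(np.uint8);m[:,:1180]=0;m[:,1540]=0;m[:140*4]=0;m[235*4:]=0
m=cv2.morphologyEx(m,cv2.MORPH_OPEN,np.ones((25,25)))
for k in cv2.findContours(m,0,2)[0]:
    r=cv2.minAreaRect(k)
    if cv2.contourArea(k)<3000: continue
    b=(cv2.boxPoints(r)+.5)/4-.5
    print(b.round(1).tolist(),[ (np.linalg.norm(q[0]-q[1]).round(4),np.linalg.norm(q[1]-q[2]).round(4),q.mean(0).round(4).tolist()) for q in [cast(c,b,.045)]])
cs=optics.capture("side")
np.savez("c.npz")
E
```

```text
base [[0.4424, 0.0908], [0.604, 0.0056]]
plate [[0.531, -0.1394], [0.364, -0.0545]]
stop [[0.4935, -0.2144], [0.3291, -0.1274]]
tray [[0.514, 0.3985], [0.4891, 0.2245], [0.3789, 0.2407], [0.4074, 0.4168]]
cup [[0.3556, 0.1345]]
rackcorner z0 [[0.487, 0.196, 0.04], [0.606, 0.093, 0.04], [0.601, 0.079, 0.04]]
[[303.79998779296875, 198.60000610351562], [314.29998779296875, 178.5], [361.5, 203.3000030517578], [350.8999938964844, 223.39999389648438]] [(np.float64(0.0559), np.float64(0.129), [0.4537, 0.0057, 0.045])]
[[325.29998779296875, 163.8000030517578], [333.79998779296875, 147.3000030517578], [378.6000061035156, 170.3000030517578], [370.20001220703125, 186.8000030517578]] [(np.float64(0.0474), np.float64(0.1242), [0.5388, -0.0413, 0.045])]
[[447.0, 144.5], [481.5, 103.5999984741211], [630.0, 228.89999389648438], [595.5, 269.70001220703125]] [(np.float64(0.1503), np.float64(0.4938), [0.4993, -0.5135, 0.045])]
```

Run:
```python
from h import *
from scipy.optimize import least_squares
T=optics.capture("top");S=optics.capture("side")
zt=lambda p:np.array(p)/2.6+[150,120]-.3
zs=lambda p:np.array(p)/3.1+[240,90]-.3
for nm,p,h in [("p1 ",[(215,397),(461,404)],.08),("p2",[(210,432),(465,435)],.08),("stop",[(207,484),(467,482)],.062),("tray",[(73,194),(173,184),(215,265),(97,277)],.028),("cup",[(117,298)],.068)]:
    print(nm,np.round(cast(S,zs(p),h)[:,:2],4).tolist())
# tall box front-left vertical edge
b=cast(S,zs([(392,305)]),0.)[0];print("box foot",b.round(3))
for h in(.08,.1,.12,.14,.16): print(h,cast(S,zs([(403,192)]),h)[0].round(3),cast(T,zt([(387,0)]),h)[0].round(3), cast(T,[[302,142]],h)[0].round(3),cast(T,[[372,62]],h)[0].round(3))
```

```text
p1  [[0.3652, -0.0603], [0.5307, -0.1488]]
p2 [[0.3438, -0.0998], [0.5125, -0.1837]]
stop [[0.3259, -0.1344], [0.4975, -0.213]]
tray [[0.4076, 0.4075], [0.5107, 0.3839], [0.482, 0.208], [0.3721, 0.235]]
cup [[0.3548, 0.1281]]
box foot [0.623 0.111 0.   ]
0.08 [0.668 0.176 0.08 ] [0.646 0.09  0.08 ] [0.589 0.08  0.08 ] [ 0.804 -0.091  0.08 ]
0.1 [0.647 0.143 0.1  ] [0.637 0.089 0.1  ] [0.582 0.079 0.1  ] [ 0.792 -0.088  0.1  ]
0.12 [0.626 0.109 0.12 ] [0.628 0.088 0.12 ] [0.574 0.078 0.12 ] [ 0.779 -0.085  0.12 ]
0.14 [0.606 0.076 0.14 ] [0.62  0.086 0.14 ] [0.567 0.077 0.14 ] [ 0.767 -0.082  0.14 ]
0.16 [0.585 0.042 0.16 ] [0.611 0.085 0.16 ] [0.56  0.076 0.16 ] [ 0.755 -0.079  0.16 ]
```

```bash
cat >> h.py <<'E'
from scipy.spatial.transform import Rotation as Ro
A=np.radians(-27.2)
Y=np.array([np.cos(A),np.sin(A),0]);Z=np.array([0,0,1.]);X=np.cross(Y,Z);G=np.array([.466,-.0655,0])
def w(x,y,z): return G+x*X+y*Y+z*Z
def g(p): return np.array([(p-G)@X,(p-G)@Y,p[2]])
def go(p,tilt=0,yv=Y):
    s=read_state();R=s["tcp_rot"]
    xv=np.cross(yv,Z)
    t=np.radians(tilt);z=-np.sin(t)*xv-np.cos(t)*Z
    Rt=np.c_[np.cross(yv,z),yv,z]
    print("t",round(s["time_s"],2),"gauge",g(s["position"]).round(4),"F",np.round(s["force"],1))
    print("rot",(np.degrees(Ro.from_matrix(R.T@Rt).as_rotvec())/5).round(2),"shift",(R.T@(p-s["position"])/.03).round(2))
E
python3 -c "
from h import *
go(w(-.148,-.05,.18))"
```

```text
t 0.3 gauge [-0.4527 -0.5905  0.2222] F [-0.3 -1.2 -0.1]
rot [-1.00e-02  1.00e-02  2.07e+01] shift [-15.14 -14.09   1.41]
```

Call:
send_rows(commands=[[0, 0, 20.7, -15.14, -14.09, 1.4, 0], [0, 0, 20.7, -15.14, -14.09, 1.4, 0], [0, 0, 20.7, -15.14, -14.09, 1.4, 0], [0, 0, 20.7, -15.14, -14.09, 1.4, 0], [0, 0, 20.7, -15.14, -14.09, 1.4, 0], [0, 0, 20.7, -15.14, -14.09, 1.4, 0], [0, 0, 20.7, -15.14, -14.09, 1.4, 0], [0, 0, 20.7, -15.14, -14.09, 1.4, 0], [0, 0, 20.7, -15.14, -14.09, 1.4, 0], [0, 0, 20.7, -15.14, -14.09, 1.4, 0], [0, 0, 20.7, -15.14, -14.09, 1.4, 0], [0, 0, 20.7, -15.14, -14.09, 1.4, 0], [0, 0, 20.7, -15.14, -14.09, 1.4, 0], [0, 0, 20.7, -15.14, -14.09, 1.4, 0], [0, 0, 20.7, -15.14, -14.09, 1.4, 0], [0, 0, 20.7, -15.14, -14.09, 1.4, 0], [0, 0, 20.7, -15.14, -14.09, 1.4, 0], [0, 0, 20.7, -15.14, -14.09, 1.4, 0], [0, 0, 20.7, -15.14, -14.09, 1.4, 0], [0, 0, 20.7, -15.14, -14.09, 1.4, 0]])

```text
time_s: 1.97
position: [0.488, 0.0904, 0.1806]
tcp_rot: [[0.455, 0.891, -0.001], [0.891, -0.455, 0.0], [-0.0, -0.001, -1.0]]
force: [-0.6, 0.5, -0.3]
opening: 0.004
grasp_force: 0.0
```

```bash
python3 -c "
from h import *
go(w(-.148,-.05,.04))
for n in('top','side'): cv2.imwrite('pics/'+n+'1.png',optics.capture(n)['image'])
a=cv2.imread('pics/top1.png')[100:270,200:460];b=cv2.imread('pics/side1.png')[90:280,240:420]
cv2.imwrite('pics/z1.png',np.hstack([cv2.resize(a,(460,300)),cv2.resize(b,(300,300))]))"
```

```text
t 1.97 gauge [-0.1488 -0.0517  0.1806] F [-0.6  0.5 -0.3]
rot [-0.01  0.    0.03] shift [-0.02  0.06  4.69]
```

View pics/z1.png

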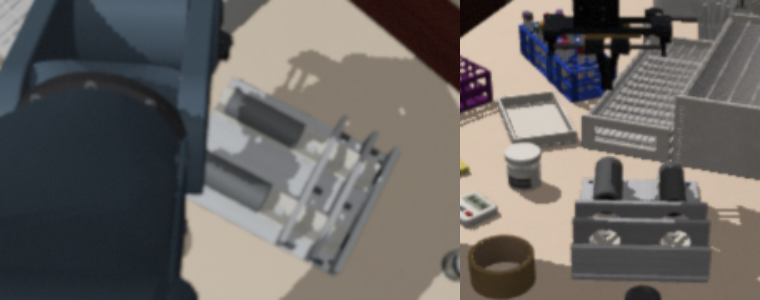

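The fingers (side crop, about (605,80)) are behind the near sleeve's foot and the path down is clear. Descending now.

Call:
send_rows(commands=[[0, 0, 0, 0, 0.05, 1.2, 0], [0, 0, 0, 0, 0.05, 2.4, 0], [0, 0, 0, 0, 0.05, 3.4, 0], [0, 0, 0, 0, 0.05, 4.2, 0], [0, 0, 0, 0, 0.05, 4.6, 0], [0, 0, 0, 0, 0.05, 4.6, 0], [0, 0, 0, -0.15, 0.05, 4.6, 0], [0, 0, 0, -0.3, 0.05, 4.6, 0], [0, 0, 0, -0.45, 0.05, 4.6, 0], [0, 0, 0, -0.6, 0.05, 4.6, 0], [0, 0, 0, -0.75, 0.05, 4.6, 0], [0, 0, 0, -0.9, 0.05, 4.6, 0], [0, 0, 0, -1.05, 0.05, 4.6, 0], [0, 0, 0, -1.2, 0.05, 4.6, 0], [0, 0, 0, -1.35, 0.05, 4.6, 0], [0, 0, 0, -1.5, 0.05, 4.6, 0], [0, 0, 0, -1.6, 0.05, 4.6, 0], [0, 0, 0, -1.6, 0.05, 4.6, 0]])

```text
time_s: 3.57
position: [0.4679, 0.0451, 0.0424]
tcp_rot: [[0.457, 0.889, -0.001], [0.889, -0.457, -0.0], [-0.001, -0.001, -1.0]]
force: [1.1, 0.7, -0.2]
opening: 0.003
grasp_force: 0.0
```

```bash
python3 -c "
from h import *
go(w(-.0845,-.05,.042))"
```

```text
t 3.57 gauge [-0.0993 -0.0489  0.0424] F [ 1.1  0.7 -0.2]
rot [-0.01  0.01 -0.  ] shift [-0.49 -0.04  0.01]
```

Call:
send_rows(commands=[[0, 0, 0, -0.08, 0, 0, 0], [0, 0, 0, -0.16, 0, 0, 0], [0, 0, 0, -0.24, 0, 0, 0], [0, 0, 0, -0.32, 0, 0, 0], [0, 0, 0, -0.38, 0, 0, 0], [0, 0, 0, -0.38, 0, 0, 0]])

```text
time_s: 4.07
position: [0.4635, 0.0361, 0.0425]
tcp_rot: [[0.458, 0.889, 0.001], [0.889, -0.458, 0.001], [0.001, 0.0, -1.0]]
force: [1.1, 5.5, -0.7]
opening: 0.006
grasp_force: 2.3
```

Call:
send_rows(commands=[[0, 0, 0, -0.04, 0, 0, 0], [0, 0, 0, -0.08, 0, 0, 0], [0, 0, 0, -0.08, 0, 0, 0]])

```text
time_s: 4.32
position: [0.4636, 0.0358, 0.0427]
tcp_rot: [[0.46, 0.888, 0.003], [0.888, -0.46, 0.004], [0.005, 0.001, -1.0]]
force: [4.5, 15.9, -0.6]
opening: 0.008
grasp_force: 8.1
```

Call:
send_rows(commands=[[0, 0, 0, -0.04, 0, 0, 0], [0, 0, 0, -0.08, 0, 0, 0], [0, 0, 0, -0.08, 0, 0, 0]])

```text
time_s: 4.57
position: [0.4638, 0.0356, 0.0429]
tcp_rot: [[0.462, 0.887, 0.006], [0.887, -0.462, 0.006], [0.008, 0.003, -1.0]]
force: [8.2, 27.2, -0.2]
opening: 0.0
grasp_force: 14.0
```

The near sleeve stops hard: 28 N at gauge x of about -89 mm, with its mouth at the plate. I'll back off, rise and cross to the far lane.

Call:
send_rows(commands=[[0, 0, 0, 0.5, 0, 0, 0], [0, 0, 0, 1.2, 0, 0, 0], [0, 0, 0, 1.2, 0, -1, 0], [0, 0, 0, 1.2, 0, -2.3, 0], [0, 0, 0, 1.2, 0, -3.5, 0], [0, 0, 0, 1.2, 0, -4.4, 0], [0, 0, 0, 1.2, 0, -4.4, 0]])

```text
time_s: 5.15
position: [0.4811, 0.063, 0.1796]
tcp_rot: [[0.456, 0.89, 0.011], [0.89, -0.456, -0.001], [0.004, 0.011, -1.0]]
force: [0.3, -0.3, 0.3]
opening: 0.004
grasp_force: 0.0
```

```bash
python3 -c "
from h import *
go(w(-.146,.05,.16),12)"
```

```text
t 5.15 gauge [-0.1212 -0.0453  0.1796] F [ 0.3 -0.3  0.3]
rot [0.12 2.36 0.03] shift [0.82 3.17 0.69]
```

Call:
send_rows(commands=[[0.1, 1.2, 0, 0.5, 1.2, 0, 0], [0.1, 2.4, 0, 0.8, 2.3, 0.3, 0], [0.1, 2.4, 0, 0.8, 3.15, 0.6, 0], [0.1, 2.4, 0, 0.8, 3.15, 0.7, 0], [0.1, 2.4, 0, 0.8, 3.15, 0.7, 0], [0.1, 2.4, 0, 0.8, 3.15, 0.7, 0]])

```text
time_s: 5.65
position: [0.5707, 0.0419, 0.1523]
tcp_rot: [[0.448, 0.89, 0.083], [0.87, -0.456, 0.19], [0.207, -0.013, -0.978]]
force: [0.9, 0.8, 1.4]
opening: 0.004
grasp_force: 0.0
```

```bash
python3 -c "
from h import *
go(w(-.146,.05,.04),12)
cv2.imwrite('pics/s2.png',cv2.resize(optics.capture('side')['image'][60:260,260:500],None,fx=2.5,fy=2.5))"
```

```text
t 5.65 gauge [-0.1434  0.0441  0.1523] F [0.9 0.8 1.4]
rot [-0.15  0.01 -0.02] shift [-0.69  0.24  3.68]
```

View pics/s2.png

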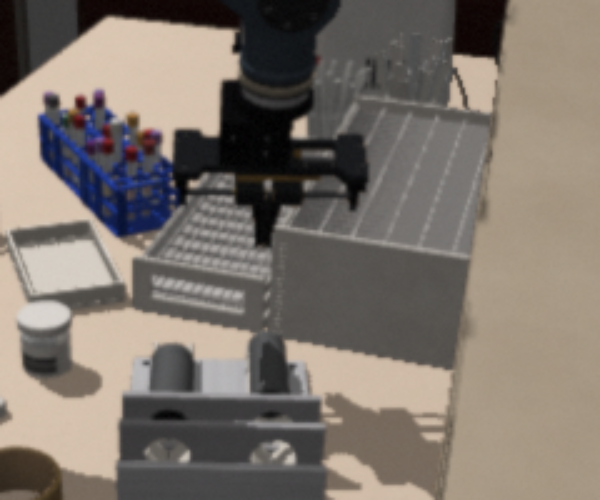

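Call:
send_rows(commands=[[-0.1, 0, 0, -0.2, 0.2, 1.0, 0], [-0.1, 0, 0, -0.4, 0.2, 1.9, 0], [-0.1, 0, 0, -0.55, 0.2, 2.7, 0], [-0.1, 0, 0, -0.6, 0.2, 3.0, 0], [-0.1, 0, 0, -0.6, 0.2, 3.0, 0]])

```text
time_s: 6.12
position: [0.5752, 0.0414, 0.0599]
tcp_rot: [[0.448, 0.89, 0.089], [0.87, -0.456, 0.186], [0.207, -0.006, -0.978]]
force: [0.8, 0.1, -1.2]
opening: 0.002
grasp_force: 0.0
```

Call:
send_rows(commands=[[0, 0, 0, -0.05, 0, 0.25, 0], [0, 0, 0, -0.1, 0, 0.5, 0], [0, 0, 0, -0.12, 0, 0.62, 0], [0, 0, 0, -0.12, 0, 0.62, 0]])

```text
time_s: 6.45
position: [0.5779, 0.0406, 0.0427]
tcp_rot: [[0.447, 0.889, 0.095], [0.87, -0.457, 0.185], [0.208, -0.0, -0.978]]
force: [-0.4, 0.6, 0.3]
opening: 0.008
grasp_force: 0.0
```

```bash
python3 -c "
from h import *
go(w(-.092,.05,.042),12)"
```

```text
t 6.45 gauge [-0.1455  0.051   0.0427] F [-0.4  0.6  0.3]
rot [-0. -0. -0.] shift [-1.75 -0.03 -0.35]
```

Call:
send_rows(commands=[[0, 0, 0, -0.15, 0, -0.03, 0], [0, 0, 0, -0.3, 0, -0.06, 0], [0, 0, 0, -0.45, 0, -0.1, 0], [0, 0, 0, -0.6, 0, -0.13, 0], [0, 0, 0, -0.75, 0, -0.16, 0], [0, 0, 0, -0.9, 0, -0.19, 0], [0, 0, 0, -1.05, 0, -0.22, 0], [0, 0, 0, -1.2, 0, -0.25, 0], [0, 0, 0, -1.35, 0, -0.29, 0], [0, 0, 0, -1.5, 0, -0.32, 0], [0, 0, 0, -1.6, 0, -0.34, 0], [0, 0, 0, -1.7, 0, -0.36, 0]])

```text
time_s: 7.45
position: [0.5541, -0.0062, 0.0429]
tcp_rot: [[0.448, 0.889, 0.096], [0.869, -0.458, 0.185], [0.208, 0.0, -0.978]]
force: [0.9, 3.2, 2.6]
opening: 0.008
grasp_force: 1.8
```

Call:
send_rows(commands=[[0, 0, 0, -0.08, 0, -0.02, 0], [0, 0, 0, -0.16, 0, -0.03, 0], [0, 0, 0, -0.24, 0, -0.05, 0], [0, 0, 0, -0.3, 0, -0.06, 0]])

```text
time_s: 7.78
position: [0.5498, -0.0143, 0.0427]
tcp_rot: [[0.448, 0.889, 0.095], [0.87, -0.458, 0.185], [0.208, 0.0, -0.978]]
force: [1.2, 2.7, 3.0]
opening: 0.004
grasp_force: 1.9
```

```bash
python3 -c "
from h import *
go(w(-.02,.05,.042),12)"
```

```text
t 7.78 gauge [-0.0839  0.0511  0.0427] F [1.2 2.7 3. ]
rot [ 0.   -0.   -0.01] shift [-2.09 -0.04 -0.42]
```

The far sleeve has passed the first plate with about 3 N. Continuing.

Call:
send_rows(commands=[[0, 0, 0, -0.13, 0, -0.03, 0], [0, 0, 0, -0.26, 0, -0.05, 0], [0, 0, 0, -0.39, 0, -0.08, 0], [0, 0, 0, -0.52, 0, -0.11, 0], [0, 0, 0, -0.65, 0, -0.14, 0], [0, 0, 0, -0.78, 0, -0.16, 0], [0, 0, 0, -0.91, 0, -0.19, 0], [0, 0, 0, -1.0, 0, -0.21, 0]])

```text
time_s: 8.45
position: [0.5354, -0.0417, 0.0425]
tcp_rot: [[0.448, 0.889, 0.095], [0.87, -0.458, 0.185], [0.208, -0.0, -0.978]]
force: [0.9, 2.5, 2.8]
opening: 0.007
grasp_force: 1.5
```

Call:
send_rows(commands=[[0, 0, 0, -0.12, 0, -0.03, 0], [0, 0, 0, -0.24, 0, -0.05, 0], [0, 0, 0, -0.36, 0, -0.08, 0], [0, 0, 0, -0.48, 0, -0.1, 0], [0, 0, 0, -0.6, 0, -0.13, 0], [0, 0, 0, -0.72, 0, -0.15, 0], [0, 0, 0, -0.84, 0, -0.18, 0], [0, 0, 0, -0.9, 0, -0.19, 0]])

```text
time_s: 9.12
position: [0.5229, -0.0663, 0.0425]
tcp_rot: [[0.448, 0.889, 0.095], [0.87, -0.458, 0.185], [0.208, -0.0, -0.978]]
force: [0.7, 2.6, 1.4]
opening: 0.007
grasp_force: 1.5
```

Call:
send_rows(commands=[[0, 0, 0, -0.07, 0, -0.01, 0], [0, 0, 0, -0.14, 0, -0.03, 0], [0, 0, 0, -0.2, 0, -0.04, 0], [0, 0, 0, -0.2, 0, -0.04, 0]])

```text
time_s: 9.45
position: [0.5202, -0.0716, 0.0424]
tcp_rot: [[0.448, 0.889, 0.095], [0.87, -0.458, 0.185], [0.208, -0.0, -0.978]]
force: [0.3, 1.3, 1.8]
opening: 0.008
grasp_force: 0.9
```

```bash
python3 -c "
from h import *
go(w(-.012,.05,.042),12)"
```

```text
t 9.45 gauge [-0.0194  0.051   0.0424] F [0.3 1.3 1.8]
rot [-0.    0.   -0.01] shift [-0.24 -0.03 -0.04]
```

Expected home is at about -13 mm. I'll creep on until the force rises.

Call:
send_rows(commands=[[0, 0, 0, -0.06, 0, -0.01, 0], [0, 0, 0, -0.12, 0, -0.02, 0], [0, 0, 0, -0.18, 0, -0.04, 0], [0, 0, 0, -0.18, 0, -0.04, 0]])

```text
time_s: 9.78
position: [0.5176, -0.0766, 0.0424]
tcp_rot: [[0.448, 0.889, 0.095], [0.87, -0.458, 0.185], [0.207, -0.0, -0.978]]
force: [0.9, 0.5, 0.6]
opening: 0.008
grasp_force: 0.7
```

Call:
send_rows(commands=[[0, 0, 0, -0.05, 0, -0.01, 0], [0, 0, 0, -0.1, 0, -0.02, 0], [0, 0, 0, -0.1, 0, -0.02, 0]])

```text
time_s: 10.03
position: [0.5168, -0.078, 0.0426]
tcp_rot: [[0.449, 0.888, 0.095], [0.869, -0.459, 0.187], [0.21, -0.001, -0.978]]
force: [3.4, 7.0, 0.3]
opening: 0.007
grasp_force: 3.8
```

Call:
send_rows(commands=[[0, 0, 0, -0.04, 0, -0.01, 0], [0, 0, 0, -0.08, 0, -0.02, 0], [0, 0, 0, -0.08, 0, -0.02, 0]])

```text
time_s: 10.28
position: [0.5162, -0.0781, 0.043]
tcp_rot: [[0.45, 0.888, 0.096], [0.867, -0.46, 0.19], [0.213, -0.002, -0.977]]
force: [8.5, 14.5, 1.7]
opening: 0.008
grasp_force: 8.2
```

Home against the pad: 17 N at x of about -12 mm, as predicted. Backing off and rising.

Call:
send_rows(commands=[[0, 0, 0, 0.4, 0, 0.08, 0], [0, 0, 0, 0.7, 0, 0.15, 0], [0, 0, 0, 0.9, 0, -0.8, 0], [0, 0, 0, 1.2, 0, -2.0, 0], [0, 0, 0, 1.4, 0, -3.2, 0.5], [0, 0, 0, 1.5, 0, -4.0, 1], [0, 0, 0, 1.5, 0, -4.0, 1]])

```text
time_s: 10.87
position: [0.5271, -0.0659, 0.174]
tcp_rot: [[0.445, 0.889, 0.104], [0.871, -0.457, 0.18], [0.207, 0.011, -0.978]]
force: [1.0, -0.4, 0.7]
opening: 0.155
grasp_force: 0.0
```

```bash
python3 -c "
from h import *
go(w(-.023,-.05,.16))"
```

```text
t 10.87 gauge [-0.0275  0.0545  0.174 ] F [ 1.  -0.4  0.7]
rot [ 0.12 -2.39  0.01] shift [-0.24 -3.49  0.39]
```

Call:
send_rows(commands=[[0, -1.2, 0, -0.2, -1.2, 0.1, 1], [0, -2.4, 0, -0.24, -2.4, 0.2, 1], [0, -2.4, 0, -0.24, -3.4, 0.3, 1], [0, -2.4, 0, -0.24, -3.45, 0.35, 1], [0, -2.4, 0, -0.24, -3.45, 0.35, 1], [0, -2.4, 0, -0.24, -3.45, 0.35, 1], [0, -2.4, 0, -0.24, -3.45, 0.35, 1], [0, -2.4, 0, -0.24, -3.45, 0.35, 1]])

```text
time_s: 11.53
position: [0.4314, -0.0222, 0.1575]
tcp_rot: [[0.459, 0.889, 0.001], [0.889, -0.459, -0.001], [0.0, 0.002, -1.0]]
force: [-0.3, 0.1, -0.4]
opening: 0.756
grasp_force: 0.0
```

```bash
python3 -c "
from h import *
go(w(-.023,-.05,.037))
cv2.imwrite('pics/s3.png',cv2.resize(optics.capture('side')['image'][120:280,240:440],None,fx=3,fy=3))"
```

```text
t 11.53 gauge [-0.0226 -0.0506  0.1575] F [-0.3  0.1 -0.4]
rot [ 0.02 -0.   -0.02] shift [0.01 0.01 4.02]
```

View pics/s3.png

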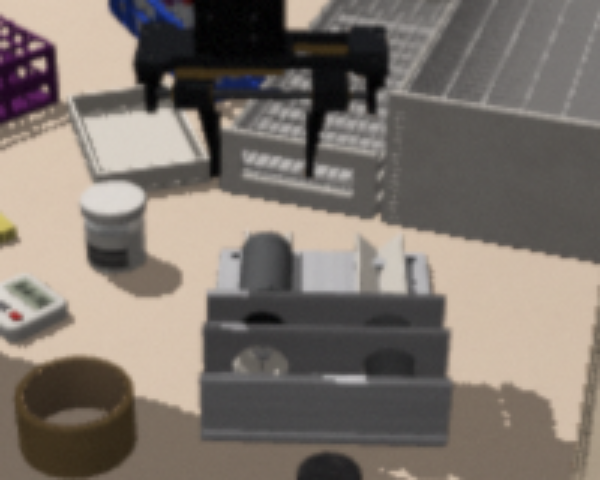

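The good sleeve shows through the second bore at (390,362), and the other sleeve stands at the first plate at (265,265) with the open fingers above it. Descending to grasp.

Call:
send_rows(commands=[[0, 0, 0, 0, 0, 0.8, 1], [0, 0, 0, 0, 0, 1.6, 1], [0, 0, 0, 0, 0, 2.4, 1], [0, 0, 0, 0, 0, 3.0, 1], [0, 0, 0, 0, 0, 3.5, 1], [0, 0, 0, 0, 0, 3.8, 1], [0, 0, 0, 0, 0, 4.0, 1], [0, 0, 0, 0, 0, 4.0, 1]])

```text
time_s: 12.25
position: [0.4299, -0.0216, 0.0364]
tcp_rot: [[0.458, 0.889, -0.002], [0.889, -0.458, 0.001], [-0.0, -0.002, -1.0]]
force: [-0.2, 0.1, 0.0]
opening: 1.002
grasp_force: 0.0
```

Call:
send_rows(commands=[[0, 0, 0, 0, 0, 0, 0.6], [0, 0, 0, 0, 0, 0, 0.4], [0, 0, 0, 0, 0, 0, 0.2], [0, 0, 0, 0, 0, 0, 0.2], [0, 0, 0, 0, 0, 0, 0.2], [0, 0, 0, 0, 0, 0, 0.2], [0, 0, 0, 0, 0, 0, 0.2], [0, 0, 0, 0, 0, 0, 0.2]])

```text
time_s: 12.92
position: [0.4336, -0.0227, 0.0382]
tcp_rot: [[0.458, 0.889, 0.008], [0.889, -0.458, -0.003], [0.001, 0.009, -1.0]]
force: [3.5, -4.1, 1.7]
opening: 0.507
grasp_force: 30.0
```

Gripped at 44 mm, so this is the 45 mm sleeve. Lifting.

Call:
send_rows(commands=[[0, 0, 0, 0, 0.12, -0.15, 0.2], [0, 0, 0, 0, 0.12, -0.4, 0.2], [0, 0, 0, 0, 0.12, -0.9, 0.2], [0, 0, 0, 0, 0.12, -1.5, 0.2], [0, 0, 0, 0, 0.12, -2.2, 0.2], [0, 0, 0, 0, 0.12, -2.9, 0.2], [0, 0, 0, 0, 0.12, -3.6, 0.2], [0, 0, 0, 0, 0.12, -4.2, 0.2], [0, 0, 0, 0, 0.12, -4.4, 0.2], [0, 0, 0, 0, 0.12, -4.4, 0.2]])

```text
time_s: 13.75
position: [0.4332, -0.0228, 0.171]
tcp_rot: [[0.457, 0.889, 0.002], [0.889, -0.457, -0.001], [0.0, 0.002, -1.0]]
force: [0.2, -0.0, -1.4]
opening: 0.508
grasp_force: 30.0
```

```bash
python3 -c "
from h import *
a=np.radians(-9.5)
s=read_state();print(s['opening'],s['grasp_force'])
go(np.array([.4455,.3145,.16]),0,np.array([np.cos(a),np.sin(a),0]))"
```

```text
0.507649900795409 29.999156892299652
t 13.75 gauge [-0.023  -0.0487  0.171 ] F [ 0.2 -0.  -1.4]
rot [ 0.03 -0.   -3.54] shift [10.18 -4.78  0.36]
```

Call:
send_rows(commands=[[0, 0, -0.3, 0.6, -0.3, 0, 0.2], [0, 0, -0.6, 1.5, -0.7, 0, 0.2], [0, 0, -0.9, 2.5, -1.2, 0, 0.2], [0, 0, -1.2, 3.5, -1.6, 0, 0.2], [0, 0, -1.6, 4.5, -2.1, 0.1, 0.2], [0, 0, -1.9, 5.5, -2.6, 0.1, 0.2], [0, 0, -2.3, 6.5, -3.1, 0.2, 0.2], [0, 0, -2.6, 7.5, -3.5, 0.2, 0.2], [0, 0, -3.0, 8.5, -4.0, 0.3, 0.2], [0, 0, -3.3, 9.3, -4.4, 0.3, 0.2], [0, 0, -3.5, 9.9, -4.7, 0.35, 0.2], [0, 0, -3.55, 10.18, -4.78, 0.35, 0.2], [0, 0, -3.55, 10.18, -4.78, 0.35, 0.2], [0, 0, -3.55, 10.18, -4.78, 0.35, 0.2]])

```text
time_s: 14.92
position: [0.4444, 0.3136, 0.1579]
tcp_rot: [[0.164, 0.986, -0.003], [0.986, -0.164, -0.002], [-0.002, -0.002, -1.0]]
force: [-0.8, -0.5, -1.2]
opening: 0.51
grasp_force: 30.0
```

```bash
python3 -c "
from h import *
a=np.radians(-9.5)
go(np.array([.4455,.3145,.06]),0,np.array([np.cos(a),np.sin(a),0]))
cv2.imwrite('pics/t4.png',np.hstack([cv2.resize(optics.capture('side')['image'][80:240,200:380],(450,400)),cv2.resize(optics.capture('top')['image'][140:280,140:300],(340,400))]))"
```

```text
t 14.92 gauge [-0.3272 -0.1925  0.1579] F [-0.8 -0.5 -1.2]
rot [-0.03  0.02  0.01] shift [0.04 0.04 3.26]
```

View pics/t4.png

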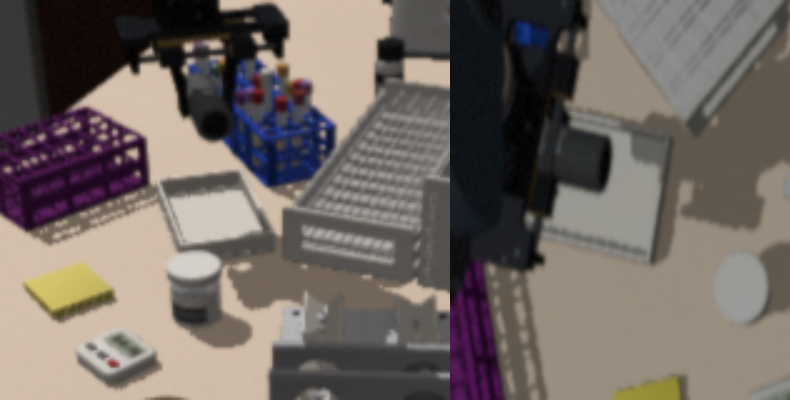

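The sleeve hangs level over the tray, but the blue rack is close to where the gripper body will come down. Checking that clearance.

```bash
python3 -c "
from h import *
T=optics.capture('top');S=optics.capture('side')
i=cv2.imread('pics/top0.png').astype(int);m=(i[...,0]-i[...,2]>50);m[:,260:]=0
p=np.argwhere(m)[:,::-1];h=cv2.convexHull(p.astype(np.int32))[:,0]
for z in(.0,.07): q=cast(T,h,z);print(z,q[q[:,1].argmin()].round(3),q[q[:,0].argmin()].round(3))
i=cv2.imread('pics/side0.png').astype(int);m=(i[...,0]-i[...,2]>50);m[200:]=0
p=np.argwhere(m)[:,::-1];h=cv2.convexHull(p.astype(np.int32))[:,0]
for z in(.0,.07): q=cast(S,h,z);print(z,q[q[:,1].argmin()].round(3),q[q[:,0].argmin()].round(3))
"
```

```text
0.0 [0.588 0.389 0.   ] [0.552 0.675 0.   ]
0.07 [0.565 0.362 0.07 ] [0.531 0.627 0.07 ]
0.0 [0.594 0.39  0.   ] [0.549 0.533 0.   ]
0.07 [0.537 0.264 0.07 ] [0.497 0.394 0.07 ]
```

Clearance is over 25 mm. I'll lower it with a 9 mm shift away from the rack.

Call:
send_rows(commands=[[0, 0, 0, -0.1, 0, 0.5, 0.2], [0, 0, 0, -0.2, 0, 1.2, 0.2], [0, 0, 0, -0.25, 0, 1.9, 0.2], [0, 0, 0, -0.25, 0, 2.6, 0.2], [0, 0, 0, -0.25, 0, 3.2, 0.2], [0, 0, 0, -0.25, 0, 3.7, 0.2], [0, 0, 0, -0.25, 0, 4.0, 0.2], [0, 0, 0, -0.25, 0, 4.2, 0.2], [0, 0, 0, -0.25, 0, 4.3, 0.2], [0, 0, 0, -0.25, 0, 4.3, 0.2]])

```text
time_s: 15.95
position: [0.4442, 0.3067, 0.03]
tcp_rot: [[0.165, 0.986, -0.0], [0.986, -0.165, -0.0], [-0.0, -0.0, -1.0]]
force: [-0.2, 0.2, -1.5]
opening: 0.511
grasp_force: 30.0
```

Call:
send_rows(commands=[[0, 0, 0, 0, 0, 0.07, 0.2], [0, 0, 0, 0, 0, 0.14, 0.2], [0, 0, 0, 0, 0, 0.2, 0.2], [0, 0, 0, 0, 0, 0.2, 0.2]])

```text
time_s: 16.28
position: [0.4441, 0.3071, 0.0242]
tcp_rot: [[0.165, 0.986, 0.0], [0.986, -0.165, 0.0], [0.0, 0.0, -1.0]]
force: [-0.2, 0.5, -1.4]
opening: 0.506
grasp_force: 30.0
```

Call:
send_rows(commands=[[0, 0, 0, 0, 0, 0.04, 0.2], [0, 0, 0, 0, 0, 0.07, 0.2], [0, 0, 0, 0, 0, 0.07, 0.2]])

```text
time_s: 16.53
position: [0.4439, 0.307, 0.0219]
tcp_rot: [[0.165, 0.986, -0.0], [0.986, -0.165, 0.0], [-0.0, -0.0, -1.0]]
force: [-0.2, -0.6, -1.1]
opening: 0.506
grasp_force: 30.0
```

Call:
send_rows(commands=[[0, 0, 0, 0, 0, 0.03, 0.2], [0, 0, 0, 0, 0, 0.06, 0.2], [0, 0, 0, 0, 0, 0.06, 0.2]])

```text
time_s: 16.78
position: [0.4439, 0.3069, 0.02]
tcp_rot: [[0.165, 0.986, -0.0], [0.986, -0.165, -0.0], [-0.0, -0.0, -1.0]]
force: [0.5, 0.8, -0.0]
opening: 0.511
grasp_force: 30.0
```

Call:
send_rows(commands=[[0, 0, 0, 0, 0, 0.03, 0.2], [0, 0, 0, 0, 0, 0.06, 0.2], [0, 0, 0, 0, 0, 0.06, 0.2]])

```text
time_s: 17.03
position: [0.444, 0.307, 0.0198]
tcp_rot: [[0.165, 0.986, 0.0], [0.986, -0.165, 0.0], [0.0, 0.0, -1.0]]
force: [-2.2, -0.6, 10.1]
opening: 0.507
grasp_force: 30.0
```

The sleeve is on the tray floor (10 N). Opening only part way so the fingers clear the tray walls, then rising.

Call:
send_rows(commands=[[0, 0, 0, 0, 0, -0.04, 0.52], [0, 0, 0, 0, 0, -0.04, 0.55], [0, 0, 0, 0, 0, -0.04, 0.6], [0, 0, 0, 0, 0, -0.04, 0.62], [0, 0, 0, 0, 0, -0.04, 0.62], [0, 0, 0, 0, 0, -0.04, 0.62]])

```text
time_s: 17.53
position: [0.444, 0.307, 0.0193]
tcp_rot: [[0.165, 0.986, -0.0], [0.986, -0.165, -0.0], [-0.0, -0.0, -1.0]]
force: [-0.2, -0.0, -0.1]
opening: 0.614
grasp_force: 0.0
```

Call:
send_rows(commands=[[0, 0, 0, 0, 0, -0.2, 0.62], [0, 0, 0, 0, 0, -0.5, 0.62], [0, 0, 0, 0, 0, -1.0, 0.62], [0, 0, 0, 0, 0, -1.7, 0.62], [0, 0, 0, 0, 0, -2.6, 0.62], [0, 0, 0, 0, 0, -3.6, 0.62], [0, 0, 0, 0, 0, -4.6, 0.62], [0, 0, 0, 1, 0, -5.2, 0.62], [0, 0, 0, 2.2, 0, -5.6, 0.62], [0, 0, 0, 3.4, 0, -5.6, 0.62], [0, 0, 0, 4.5, 0, -5.6, 0.62], [0, 0, 0, 4.5, 0, -5.6, 0.62], [0, 0, 0, 4.5, 0, -5.6, 0.62]])

```text
time_s: 18.62
position: [0.4659, 0.4414, 0.1882]
tcp_rot: [[0.162, 0.987, 0.001], [0.987, -0.162, 0.0], [0.0, 0.001, -1.0]]
force: [-0.6, -0.6, -0.1]
opening: 0.617
grasp_force: 0.0
```

```bash
python3 -c "
from h import *
cv2.imwrite('pics/t5.png',np.hstack([cv2.resize(optics.capture('side')['image'][100:280,200:420],(430,352)),cv2.resize(optics.capture('top')['image'][130:280,160:440],(365,196))]) if 0 else np.vstack([cv2.resize(optics.capture('side')['image'][100:280,200:420],(400,327)),cv2.resize(optics.capture('top')['image'][140:270,160:440],(400,186))]))"
```

```text
(no output)
```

View pics/t5.png

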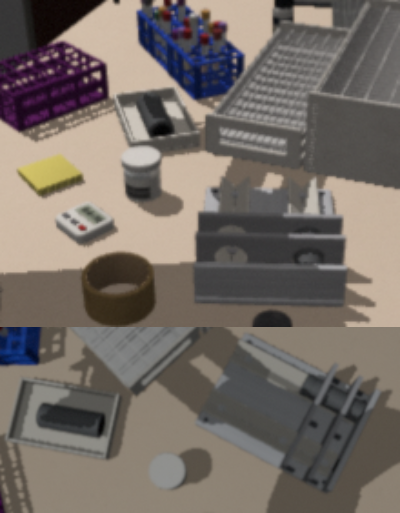

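The 45 mm sleeve lies flat in the tray (side part (153,115), top part (70,418)). The good one is home through both plates (top part about (335,395)), and the cup and bottle have not moved.

```bash
python3 -c "
from rig import bot
print(bot.hand_in())"
```

```text
the job is handed in; nothing more can be done
None
```

Job handed in at about 19 s: the far-lane sleeve slid home through both plates and was left there; the near-lane one (the 45 mm sleeve) stopped at the first plate and now lies flat in the reject tray, with the cup and bottle untouched.

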